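# Draw out the serving board and seat the cup

### The arm

A 6-joint arm with a two-finger parallel gripper is mounted at the origin on the work surface. World frame = base frame: x ahead of the robot, y to its left, z up, the work surface at z = 0. Lengths are in m, angles in rad, forces in N, time in s.
With the tool pointing down it reaches from about 0.275 to 0.825 m from the base axis. Payload 5.2 kg.
Tool frame: the origin (TCP) lies at the very end of the fingers, on their centre line; the grasp point (between the pads) lies 19 mm behind it; y points along the fingers, x is the direction in which the jaws open and shut, and the axes are right-handed (so a half turn about y gives the same grasp; the last joint's range is limited). The gripper opens to 93 mm and grips with 3 to 60 N. Pads are 15 mm wide; open, the fingers measure 128 mm over their backs; the gripper's body (75 mm by 188 mm) begins 65 mm behind the grasp point.
Start: joints at [-1.306, 0.259, 1.535, -0, 1.348, -0.203], TCP at [0.248, -0.491, 0.219] pointing down, gripper open.
Joint ranges: [-3.14, 3.14], [-0.91, 2.08], [0.19, 2.58], [-1.22, 4.36], [0.22, 2.71], [-3.12, 3.12]. Speed limits (rad/s): [2.57, 2.57, 3.14, 3.14, 3.14, 3.14].

### API

Orientations are given as a 3x3 rotation matrix whose columns are the frame's x, y, z axes.
In Python, from workcell import status, viewer, ctrl, spotter gives the robot as it stands.
- The arm moves only by the shell command python3 -m handwheel 'ROWS' [OPENING] [FORCE]. ROWS is text: rows parted by semicolons, each of 6 numbers parted by spaces: the shift along the tool's x, y, z in mm, then the turn, a rotation vector about the tool's x, y, z in degrees. In form: x y z ax ay az; .... A call has 1 to 10 rows; each row shifts and turns the commanded pose from where the row before left it, along the tool's axes as they then stand; what a row does not reach is not made up. A row lasts 1/8 s, in which the tool goes at most 62.5 mm and 10.7 degrees, less where a joint would pass 70% of its speed; a pose out of reach is approached as far as the arm can. A call is refused whole if a number of a shift passes 62.5 or a number of a turn 10.7, either way. A call with a gripper value outside its range is refused whole. OPENING is the gripper's target within -1 to 1 (shut at 1, half-way at 0, fully open at -1), set as the call begins (- or left out, the last holds). The fingers move at their own pace and stop on an object; FORCE is the grip in N (left out, the last holds). Time passes only in rows, so rows that do not move let the fingers close. It gives the time, the measured TCP pose, the force and the opening at its end, in the units of the state.
- status.get_state(): the state, without advancing time (a new reading comes with each control period).
- viewer.grab_frame(name): name is "scene" or "top"; returns a dict with "img" (420x560x3 uint8, red, green, blue), "intrinsics" (3x3 intrinsics, pixels), "rvec" (rotation vector, rad) and "tvec" (3), from world to camera coordinates, as OpenCV has them. Camera axes: x right, y down, z forward; pixel columns grow to the right and rows downward; lengths in m; the calibration is good to about 2 mm. A picture is of the moment at which its call begins. There is no depth.
- ctrl.finish_job(): hands the job in, once; it reports no verdict.
Trained networks look in a picture, given as the dict that the camera call returned (one of the last four; its "shot" number tells which), for a name from the list of things; names that differ only in an ending like _2 or _b are one class to them, and where a whole thing is asked for, a point or a joint stands for the part that bears it (a point fixed in the world has none). Each returns a list of dicts, best first, with "conf" (0 to 1); they miss things now and then, are a little off and sometimes report something else, mostly with a low value. They report only what shows in the picture. A call takes as long as a camera call. They do not tell look-alikes from the thing itself.
- spotter.silhouettes(picture, query): "pixels" (420x560 bool, what is visible of it) and "at" ([column, row] in pixels, amid what is visible of it).
- spotter.place_of(picture, query): "at" ([column, row] in pixels: a listed point, or the origin of a listed thing).
The state is a dict: "clock": time; "joint_pos": joint angles; "dq": joint speeds; "tau": joint torques, N m; "tcp_pos": TCP position; "tcp_rot": TCP orientation; "force": force on the tool from outside, world axes, zero at the start; "wrist_torque": the same for the moment, N m; "gripper_width": opening from 0.0 (shut) to 1.0 (fully open).
Only numpy, scipy, OpenCV 4.12 (cv2) and the standard library are available. Lean on these libraries where they do the work, as an engineer would, in place of code of your own. Each camera call takes 0.05 s, during which the arm holds its last target.

### The job

The serving board is pushed in under the little table shelf, with nothing on it to take hold of: press down on its top with the fingertips, firmly but with less than 25 N, and drag it out by friction until it meets the stop at the front of its runway. Then stand the plain straight cup (the one without a handle) gently and upright in the round well of the board, let go of it, and leave the other tableware where it is.

Things in the scene. Friction and masses are not known exactly. Their poses are not given: they have to be found in the camera images.
- dock: Low wooden table shelf, fixed, its height varying by some mm. Origin: below the middle of the deck's front edge, 12 mm under the runway's surface; x points in under the deck (the board is drawn out along -x), z up. Runway: flat strip from x = -180 to +148 mm, 156 mm wide between two rails 12 mm thick that rise 8 mm above it.
- stop (a point): Foot of the front stop: the middle of its inner face, on the runway's surface, 180 mm from the shelf's origin along its -x. The stop is a cross bar 12 mm thick and 8 mm high.
- deck_edge (a point): Middle of the upper front edge of the shelf's deck, 52 mm above the shelf's origin. The deck is 12 mm thick, 200 mm wide and reaches 160 mm back; a sauce bottle and a jar stand on it, 90 to 110 mm behind this edge.
- board: Grey flat loose board, 200 (x) x 150 (y) x 17 (z) mm with its 3 mm felt feet, 0.9 kg, on the runway, 3 mm play to each rail. Origin: centre of its underside; axes as the shelf's. At first its front 70 to 85 mm stand out from the deck; fully out its origin is at x = -80 mm of the shelf. Felt on wood: friction about 0.16 (varies). Too little press (under about 8 N) or a jerky pull and the fingers slip over its top.
- board_front (a point): Middle of the board's front upper edge: 100 mm from the board's origin along its -x, 17 mm above the soles. The top is plain and flat from here to 95 mm behind it.
- well (a point): Centre of the dark floor of the round well in the board: 30 mm from the board's origin along +x, 9 mm above the soles (8 mm below the top). The well is 64 mm across and 8 mm deep with a 2 mm chamfer; at the start it is hidden under the deck.
- tumbler_center (a point): Centre, half-way up (47.5 mm above its foot), of the plain white straight cup without handle, open at the top: 58 mm outside diameter, 95 mm high, wall 3 mm, 90 g, standing on the table left or right of the shelf. z is its axis. The point turns with the cup.
- mug: White mug with a side handle, 80 mm across, 85 mm high; origin under its middle. Bystander, on the other side of the shelf.
- bowl: Brass-coloured soup bowl, 120 mm across, 65 mm high; bystander.
- dish: Small white plate, 110 mm across; bystander.
- sauce: Amber sauce bottle, 48 mm across, 110 mm high, on the shelf's deck; bystander.
- jar: White jar, 52 mm across, 60 mm high, on the shelf's deck; bystander.
- spoon: Steel spoon lying on the table; bystander.
Not all that is in view belongs to the job. Of the things shaped like the board, the grey one is meant.

How it is judged:
By the outcome, as a careful person would: the job done as asked, in the order asked, and still so for the second after the job is handed in, with the robot touching nothing.
It also fails if it takes over 64 s, if anything falls off the work surface, if the arm or the gripper's body presses on something with over 40 N, if the wrist force passes 120 N, or if a joint passes its speed limit or range.

## Working session

There is one attempt and no reset: what is moved stays moved. The work goes in short steps, Python scripts to look and compute and a shell command to move; the robot and the scene stay as the last step left them, time stands still between calls to the robot, and variables do not carry over. Pictures are saved under pics/ and viewed, and the job is handed in when it is done.

```bash
mkdir -p pics; ls
python3 - <<'E'
from workcell import status, viewer, spotter
import cv2,numpy as np
np.set_printoptions(precision=4,suppress=True)
s=status.get_state();print(s)
for n in("scene","top"):
    f=viewer.grab_frame(n);cv2.imwrite(f"pics/{n}0.png",f["img"][:,:,::-1]);print(n,f["intrinsics"],f["rvec"],f["tvec"])
    for q in("dock","stop","deck_edge","board","board_front","well","tumbler_center","mug"):
        print(q,[(np.round(d["at"],1),round(d["conf"],2)) for d in spotter.place_of(f,q)])
E
```

```text
pics
{'clock': 0.0, 'joint_pos': array([-1.3058,  0.2593,  1.5361, -0.    ,  1.348 , -0.2028]), 'dq': array([ 0.0004, -0.001 ,  0.0004, -0.0002,  0.0002, -0.0003]), 'tau': array([  0.001 , -43.7302, -28.4004,   0.072 ,   0.0413,  -0.0001]), 'tcp_pos': array([ 0.2479, -0.4904,  0.2178]), 'tcp_rot': array([[ 0.4509, -0.0005,  0.8926],
       [-0.8926,  0.0017,  0.4509],
       [-0.0018, -1.    ,  0.0003]]), 'force': array([0.3138, 0.0629, 0.4876]), 'wrist_torque': array([-0.0199, -0.0211,  0.0211]), 'gripper_width': 1.0005795076483661}
scene [[473.1344   0.     270.0031]
 [  0.     473.1344 206.5235]
 [  0.       0.       1.    ]] [ 1.3364  2.2547 -0.881 ] [ 0.3318 -0.2621  1.4564]
dock [(array([275.4, 253.2]), 0.64)]
stop [(array([307.9, 201.1]), 0.56)]
deck_edge [(array([276.6, 241.6]), 0.58)]
board [(array([250.7, 136.4]), 0.96), (array([402.9, 200.2]), 0.91)]
board_front [(array([431.9, 187.7]), 0.83), (array([245.3, 111.1]), 0.81), (array([288.7, 224.3]), 0.73)]
well [(array([392.7, 208.5]), 0.75), (array([255.1, 141.7]), 0.62)]
tumbler_center [(array([205.4, 159.6]), 0.83), (array([423.3, 333.2]), 0.64), (array([234.6, 265.5]), 0.64)]
mug [(array([451.5, 281.6]), 0.63)]
top [[413.2693   0.     278.605 ]
 [  0.     413.2693 202.5537]
 [  0.       0.       1.    ]] [ 2.1589 -2.1214  0.1945] [-0.0949  0.4981  1.2156]
dock [(array([262.7, 169.4]), 0.68), (array([263.4, 189.5]), 0.19)]
stop [(array([264.5, 228.3]), 0.59)]
deck_edge [(array([264.6, 167.2]), 0.65), (array([263.8, 196.1]), 0.38)]
board [(array([191.8, 271.1]), 0.84), (array([262.6, 162.2]), 0.66), (array([349.6, 287.8]), 0.63), (array([267.2, 165.9]), 0.44)]
board_front [(array([370.4, 319.7]), 0.98), (array([261.3, 191.9]), 0.78), (array([274.9, 134.4]), 0.7), (array([168.5, 293.9]), 0.69)]
well [(array([197.1, 260.8]), 0.69), (array([343. , 282.2]), 0.56)]
tumbler_center [(array([364.9, 221.1]), 0.8)]
mug [(array([141.9, 207.4]), 0.68)]
```

View pics/scene0.png

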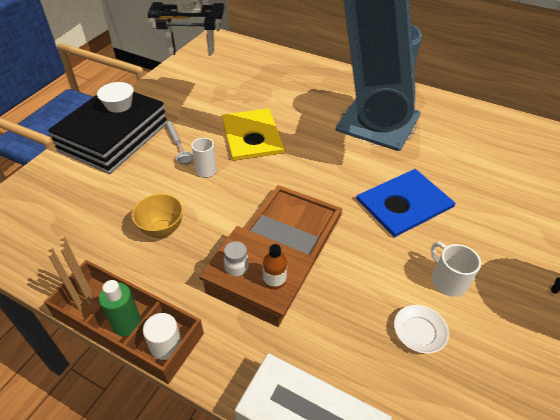

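View pics/top0.png

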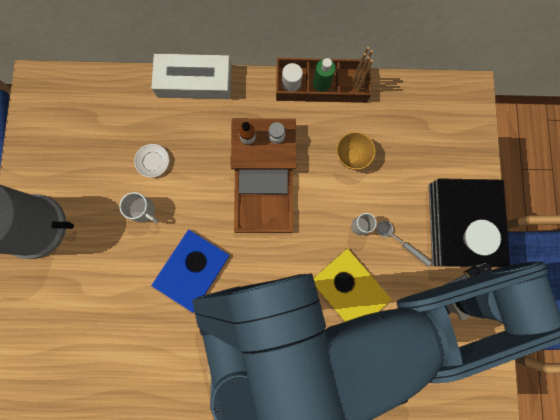

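Cup candidates are the straight cup at scene (204,158) / top (365,222), the handled mug at (455,270) / (135,208), the white jar on the deck at (236,258), the tubs in the rear tray at (161,336), and the bowl on the black stack at (116,97). I choose the cup at (204,158). Board candidates are the yellow one (253,133), the blue one (405,200) and the grey one under the deck at (285,233) / top (263,182). I choose the grey one.

```bash
cat > h.py <<'E'
import numpy as np,cv2
from scipy.optimize import least_squares
np.set_printoptions(precision=4,suppress=True)
def P(f):
    R,_=cv2.Rodrigues(np.array(f["rvec"],float)); return R,np.array(f["tvec"],float).ravel(),np.array(f["intrinsics"],float)
def ray(f,uv):
    R,t,K=P(f); d=R.T@np.linalg.inv(K)@np.array([uv[0],uv[1],1.]); return -R.T@t,d/np.linalg.norm(d)
def onz(f,uv,z):
    c,d=ray(f,uv); return c+d*(z-c[2])/d[2]
def proj(f,X):
    R,t,K=P(f); p=K@(R@np.array(X,float)+t); return p[:2]/p[2]
def tri(fs,uvs):
    A=[];b=[]
    for f,uv in zip(fs,uvs):
        c,d=ray(f,uv);M=np.eye(3)-np.outer(d,d);A.append(M);b.append(M@c)
    X=np.linalg.lstsq(np.vstack(A),np.hstack(b),rcond=None)[0]
    return X,[proj(f,X)-np.array(uv) for f,uv in zip(fs,uvs)]
E
python3 - <<'E'
from h import *
from workcell import viewer,spotter
a=viewer.grab_frame("scene");b=viewer.grab_frame("top")
for n,u,v in(("stop",(307.9,201.1),(264.5,228.3)),("deck_edge",(276.6,241.6),(264.6,167.2)),("front",(288.7,224.3),(261.3,191.9)),("tumb",(205.4,159.6),(364.9,221.1))):
    print(n,*tri([a,b],[u,v]))
for n,f in(("scene",a),("top",b)):
    r=(190,165,370,340) if n=="scene" else (215,100,395,250)
    c=f["img"][r[1]:r[3],r[0]:r[2],::-1]
    cv2.imwrite(f"pics/crop_{n}.png",cv2.resize(c,None,fx=4 if n=="top" else 3.4,fy=4 if n=="top" else 3.4,interpolation=cv2.INTER_CUBIC))
    if n=="scene": cv2.imwrite("pics/crop_cup.png",cv2.resize(f["img"][120:190,150:260,::-1],None,fx=6,fy=6,interpolation=cv2.INTER_CUBIC))
E
```

```text
stop [ 0.4221 -0.0412  0.0136] [array([-1.3206, -0.1505]), array([-1.035 ,  0.3713])]
deck_edge [ 0.605  -0.0367  0.0527] [array([-2.2322, -0.3154]), array([-1.5506,  0.6   ])]
front [ 0.5331 -0.0344  0.039 ] [array([0.8095, 0.0964]), array([ 0.5879, -0.2256])]
tumb [ 0.444  -0.3414  0.0449] [array([-2.6871, -0.6008]), array([-2.2122,  1.0468])]
```

View pics/crop_scene.png

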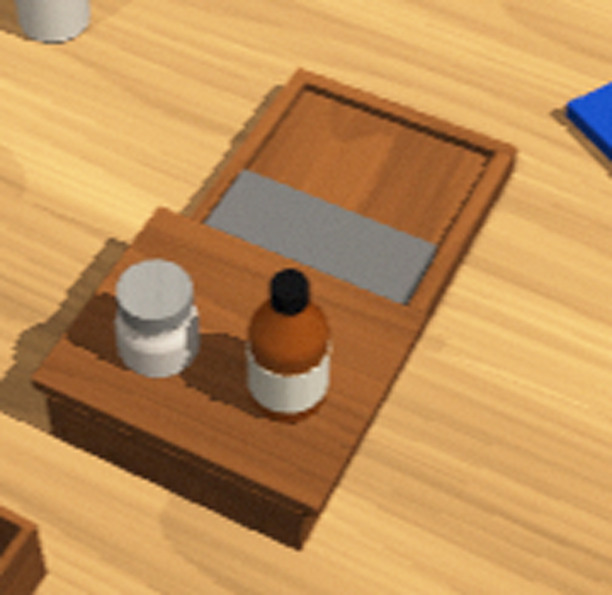

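View pics/crop_top.png

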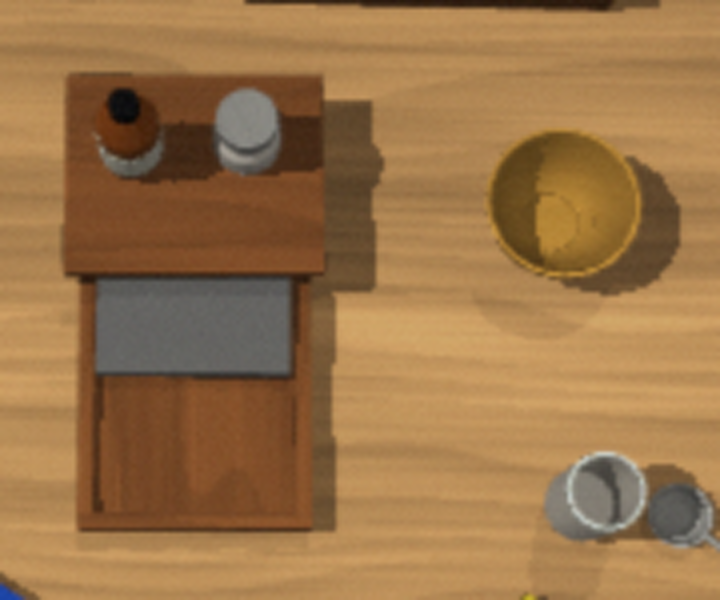

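View pics/crop_cup.png

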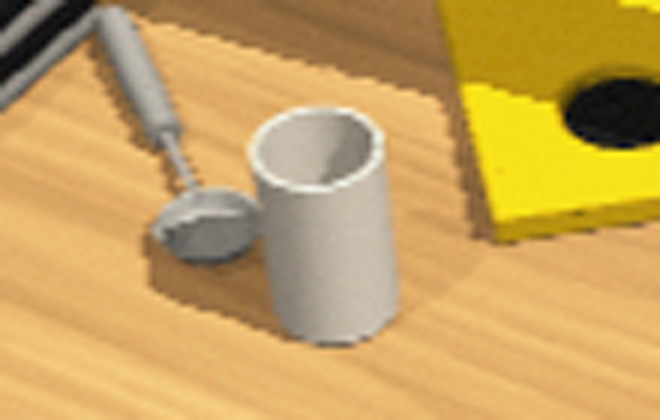

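```bash
cat > fit.py <<'E'
from h import *
from workcell import viewer,spotter
a=viewer.grab_frame("scene");b=viewer.grab_frame("top")
T=lambda p:(215+p[0]/4,100+p[1]/4)
S=lambda p:(190+p[0]/3.4,165+p[1]/3.4)
obs=[(b,T((65,272)),(0,100,52)),(b,T((323,272)),(0,-100,52)),(b,T((70,75)),(160,100,52)),(b,T((322,75)),(160,-100,52)),
(b,T((78,528)),(-192,90,20)),(b,T((312,529)),(-192,-90,20)),
(a,S((160,209)),(0,-100,52)),(a,S((300,70)),(-192,-90,20)),(a,S((514,150)),(-192,90,20)),(a,S((36,384)),(160,-100,52)),(a,S((304,507)),(160,100,52)),
(b,T((95,373)),("f",75,29)),(b,T((292,376)),("f",-75,29)),(a,S((243,170)),("f",-75,29)),(a,S((436,243)),("f",75,29))]
def W(p,l):
    x,y,yaw,z,f=p; l=[f*1000 if l[0]=="f" else l[0],l[1],l[2]]; l=np.array(l)/1000
    c,s=np.cos(yaw),np.sin(yaw); return np.array([x+c*l[0]-s*l[1],y+s*l[0]+c*l[1],z+l[2]])
r=least_squares(lambda p:np.concatenate([proj(f,W(p,l))-np.array(uv) for f,uv,l in obs]),[.605,-.037,0,0,-.075],loss="soft_l1")
print(r.x);print(r.fun.reshape(-1,2))
# cup: rim & foot ellipses via silhouettes
for n,f in(("scene",a),("top",b)):
    for q in("tumbler_center","spoon"):
        for d in spotter.silhouettes(f,q)[:3]:
            ys,xs=np.nonzero(d["pixels"]);print(n,q,d["conf"],np.round(d["at"],1),xs.min(),xs.max(),ys.min(),ys.max())
E
python3 fit.py
```

```text
[ 0.6035 -0.0375  0.0169 -0.0022 -0.0755]
[[-0.5754  0.3813]
 [ 0.1564  0.5893]
 [-0.8679 -0.0971]
 [ 0.0199  0.2226]
 [-0.6933 -0.072 ]
 [-0.4641 -0.271 ]
 [-0.8417 -0.6533]
 [-0.9218  0.109 ]
 [ 0.2688  0.2405]
 [-2.5181 -1.4459]
 [ 2.6664  1.3468]
 [ 0.3113  0.7728]
 [-0.4014  0.1321]
 [-0.3063 -0.2521]
 [-0.8438  0.5048]]
scene tumbler_center 0.76 [209.3 157.8] 193 216 138 177
scene spoon 0.64 [177.7 152.9] 167 193 121 164
top tumbler_center 0.92 [363.1 221.4] 351 375 213 234
top spoon 0.63 [401.5 245.9] 377 431 221 266
```

Run:
```python
from h import *
from workcell import viewer,spotter
a=viewer.grab_frame("scene");b=viewer.grab_frame("top")
print(tri([a,b],[(203,144.8),(366.5,222.8)]))
sil={}
from scipy.spatial import ConvexHull
m=[(f,spotter.silhouettes(f,"tumbler_center")[0]["pixels"]) for f in(a,b)]
th=np.linspace(0,2*np.pi,60)
def mask(f,x,y,z):
    pts=[proj(f,(x+.029*np.cos(t),y+.029*np.sin(t),z+h)) for t in th for h in(0,.095)]
    im=np.zeros((420*4,560*4),np.uint8);cv2.fillConvexPoly(im,cv2.convexHull(np.round(np.array(pts)*4+2).astype(np.int32)),1)
    return cv2.resize(im.astype(np.float32),(560,420),interpolation=cv2.INTER_AREA)
best=[]
for x in np.arange(.434,.456,.002):
  for y in np.arange(-.352,-.330,.002):
    best.append((sum(np.abs(mask(f,x,y,0)-p).sum() for f,p in m),x,y))
best.sort();print(np.array(best[:6]))
for f in(a,b):print(proj(f,(best[0][1],best[0][2],.095)),proj(f,(best[0][1],best[0][2],.0475)))
```

```text
(array([ 0.4363, -0.3418,  0.0886]), [array([-0.4614, -0.1017]), array([-0.3822,  0.1867])])
[[ 95.4375   0.438   -0.34  ]
 [104.4375   0.44    -0.338 ]
 [109.1875   0.438   -0.338 ]
 [110.6875   0.44    -0.34  ]
 [128.625    0.438   -0.342 ]
 [129.125    0.436   -0.34  ]]
[202.488  143.3865] [204.2954 157.1354]
[365.9835 222.1259] [362.4596 224.0147]
```

```bash
python3 -m handwheel '0 0 0 0 8.6 0; 0 0 0 0 8.6 0; 0 0 0 0 8.6 0; -30 0 20 0 0 0; -30 0 20 0 0 0; -30 0 22 0 0 0; -30 0 22 0 0 0; -30 0 22 0 0 0; -30 0 22 0 0 0; -30 0 22 0 0 0' 1 20
```

```text
clock: 2.75
tcp_pos: [0.395, -0.2773, 0.2188]
tcp_rot: [[0.017, 0.0, 1.0], [-1.0, -0.0, 0.017], [0.0, -1.0, 0.0]]
force: [0.8, 0.9, -0.6]
gripper_width: 0.012
```

```bash
python3 -m handwheel '-30 0 22 0 0 0; -30 0 22 0 0 0; -30 0 22 0 0 0; -30 0 22 0 0 0; -30 0 22 0 0 0; -30 0 22 0 0 0; -25 0 22 0 0 0; -20 5 18 0 0 0; -15 10 10 0 0 0; 0 0 0 0 0 0'
```

```text
clock: 4.0
tcp_pos: [0.5715, -0.0342, 0.2023]
tcp_rot: [[0.019, -0.003, 1.0], [-1.0, 0.001, 0.019], [-0.001, -1.0, -0.003]]
force: [0.5, -0.8, -0.3]
gripper_width: 0.01
```

```bash
python3 -m handwheel '2 20 -4 0 0 0; 2 25 -4 0 0 0; 0 30 0 0 0 0; 0 30 0 0 0 0; 0 20 0 0 0 0; 0 10 0 0 0 0; 0 0 0 0 0 0'
python3 - <<'E'
from h import *
from workcell import viewer,status
for n in("scene","top"):
    f=viewer.grab_frame(n);print(proj(f,status.get_state()["tcp_pos"]))
    r=(190,105,370,285) if n=="scene" else (195,100,375,250)
    cv2.imwrite(f"pics/press_{n}.png",cv2.resize(f["img"][r[1]:r[3],r[0]:r[2],::-1],None,fx=3.3,fy=3.3,interpolation=cv2.INTER_CUBIC))
E
```

```text
clock: 4.88
tcp_pos: [0.5637, -0.0398, 0.0685]
tcp_rot: [[0.017, -0.001, 1.0], [-1.0, 0.0, 0.017], [-0.0, -1.0, -0.001]]
force: [-0.2, 0.4, -0.0]
gripper_width: 0.007
[281.6576 224.0329]
[263.6632 179.4449]
```

View pics/press_scene.png

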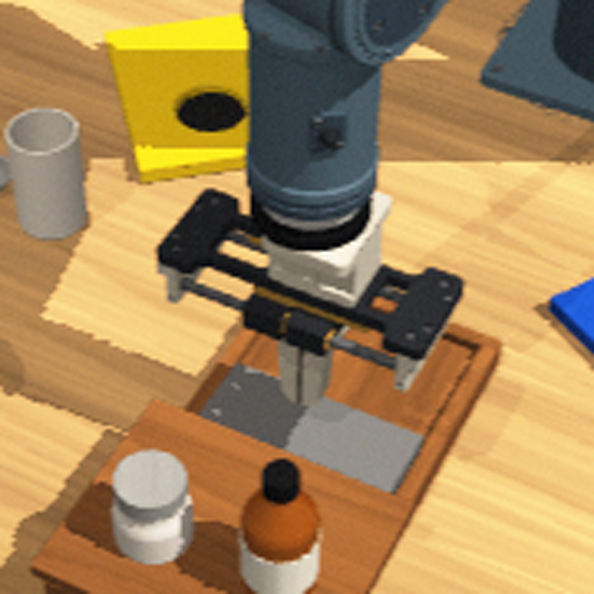

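The crop shows the closed fingertips at (305,400), above the middle of the grey strip and clear of the deck. Now I descend to contact.

```bash
python3 -m handwheel '0 12 0 0 0 0; 0 12 0 0 0 0; 0 8 0 0 0 0; 0 2 0 0 0 0; 0 1 0 0 0 0; 0 0 0 0 0 0; 0 0 0 0 0 0'
```

```text
clock: 5.85
tcp_pos: [0.5637, -0.0391, 0.0355]
tcp_rot: [[0.018, -0.0, 1.0], [-1.0, -0.0, 0.018], [0.0, -1.0, -0.0]]
force: [-6.7, 2.3, 18.7]
gripper_width: 0.001
```

```bash
python3 -m handwheel '0 0 -1 0 0 0; 0 0 -1.5 0 0 0; 0 0 -2 0 0 0; 0 0 -2 0 0 0; 0 0 -2 0 0 0; 0 0 -2 0 0 0'
python3 - <<'E'
from h import *
from workcell import viewer,spotter
f=viewer.grab_frame("scene");print(spotter.place_of(f,"board_front"))
cv2.imwrite("pics/drag1.png",cv2.resize(f["img"][140:290,190:370,::-1],None,fx=4,fy=4,interpolation=cv2.INTER_CUBIC))
E
```

```text
clock: 6.6
tcp_pos: [0.5574, -0.0402, 0.0355]
tcp_rot: [[0.017, 0.008, 1.0], [-1.0, -0.002, 0.017], [0.002, -1.0, 0.008]]
force: [4.7, 0.6, 7.3]
gripper_width: 0.008
[{'at': [243.9, 112.0], 'conf': 0.65}, {'at': [434.2, 186.0], 'conf': 0.63}, {'at': [288.0, 221.9], 'conf': 0.62}]
```

View pics/drag1.png

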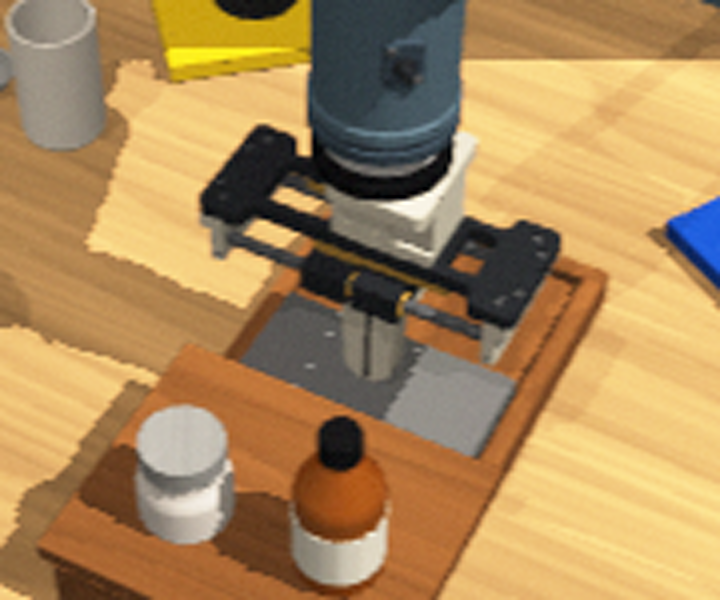

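The board is following (front at 288,222), but the press dropped to 7 N, so I press a little more.

```bash
python3 -m handwheel '0 0.6 0 0 0 0; 0 0 0 0 0 0'; python3 -m handwheel '0 0.4 0 0 0 0;0 0 0 0 0 0'; python3 -m handwheel '0 0 -1 0 0 0; 0 0 -1 0 0 0; 0 0 -2 0 0 0;0 0 -2 0 0 0'
```

```text
clock: 6.95
tcp_pos: [0.5572, -0.0402, 0.0355]
tcp_rot: [[0.018, 0.007, 1.0], [-1.0, -0.002, 0.018], [0.002, -1.0, 0.007]]
force: [0.8, 0.1, 14.0]
gripper_width: 0.002
clock: 7.2
tcp_pos: [0.5571, -0.0402, 0.0355]
tcp_rot: [[0.018, 0.008, 1.0], [-1.0, -0.002, 0.018], [0.002, -1.0, 0.008]]
force: [0.4, 0.7, 16.5]
gripper_width: 0.007
clock: 7.7
tcp_pos: [0.5528, -0.0406, 0.0355]
tcp_rot: [[0.017, 0.011, 1.0], [-1.0, -0.002, 0.017], [0.003, -1.0, 0.011]]
force: [5.5, 0.0, 12.6]
gripper_width: 0.005
```

```bash
python3 -m handwheel '0 0.2 -2 0 0 0; 0 0 -2 0 0 0; 0 0 -2 0 0 0;0 0 -2 0 0 0;0 0 -2 0 0 0;0 0 -2 0 0 0'
```

```text
clock: 8.45
tcp_pos: [0.5412, -0.041, 0.0355]
tcp_rot: [[0.017, 0.012, 1.0], [-1.0, -0.003, 0.017], [0.003, -1.0, 0.012]]
force: [5.2, -0.8, 13.0]
gripper_width: 0.006
```

Run:
```python
from h import *
from workcell import viewer,spotter,status
f=viewer.grab_frame("scene");print(spotter.place_of(f,"board_front"))
g=viewer.grab_frame("top")
cv2.imwrite("pics/drag2.png",cv2.resize(f["img"][140:290,190:370,::-1],None,fx=4,fy=4,interpolation=cv2.INTER_CUBIC))
```

```text
[{'at': [435.0, 188.1], 'conf': 0.96}, {'at': [243.5, 109.0], 'conf': 0.93}, {'at': [290.6, 218.9], 'conf': 0.55}]
```

View pics/drag2.png

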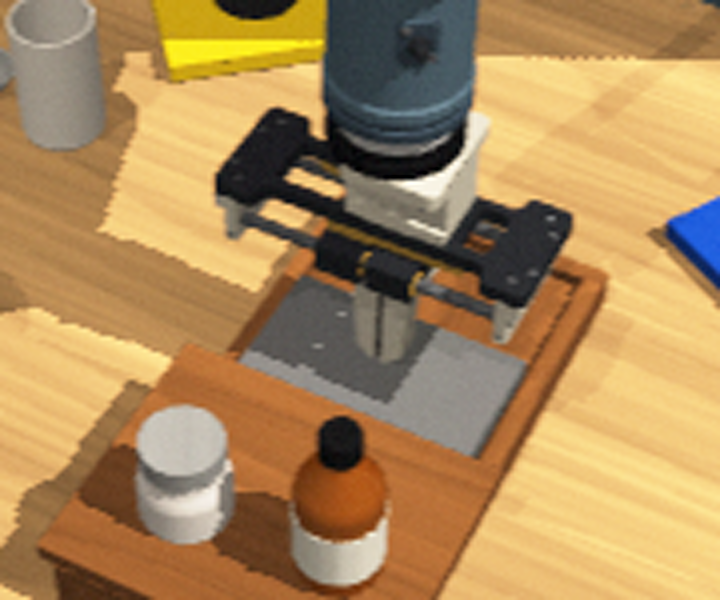

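The board follows: its front right corner moved from about (515,380) to (525,360) in the crop. I continue.

```bash
python3 -m handwheel '0 0 -2 0 0 0; 0 0 -2.5 0 0 0; 0 0 -2.5 0 0 0;0 0 -3 0 0 0;0 0 -3 0 0 0;0 0 -3 0 0 0;0 0 -3 0 0 0;0 0 -3 0 0 0'
```

```text
clock: 9.6
tcp_pos: [0.5193, -0.0416, 0.0355]
tcp_rot: [[0.017, 0.012, 1.0], [-1.0, -0.003, 0.017], [0.003, -1.0, 0.012]]
force: [6.0, -0.3, 13.7]
gripper_width: 0.004
```

```bash
python3 -m handwheel '0 0 -3 0 0 0; 0 0 -3 0 0 0; 0 0 -3 0 0 0;0 0 -3 0 0 0;0 0 -3 0 0 0;0 0 -3 0 0 0;0 0 -3 0 0 0;0 0 -3 0 0 0'
python3 - <<'E'
from h import *
from workcell import viewer
f=viewer.grab_frame("scene")
cv2.imwrite("pics/drag3.png",cv2.resize(f["img"][140:290,190:370,::-1],None,fx=4,fy=4,interpolation=cv2.INTER_CUBIC))
E
```

```text
clock: 10.6
tcp_pos: [0.4955, -0.0422, 0.0355]
tcp_rot: [[0.017, 0.012, 1.0], [-1.0, -0.003, 0.017], [0.003, -1.0, 0.012]]
force: [5.6, -1.2, 13.8]
gripper_width: -0.0
```

View pics/drag3.png

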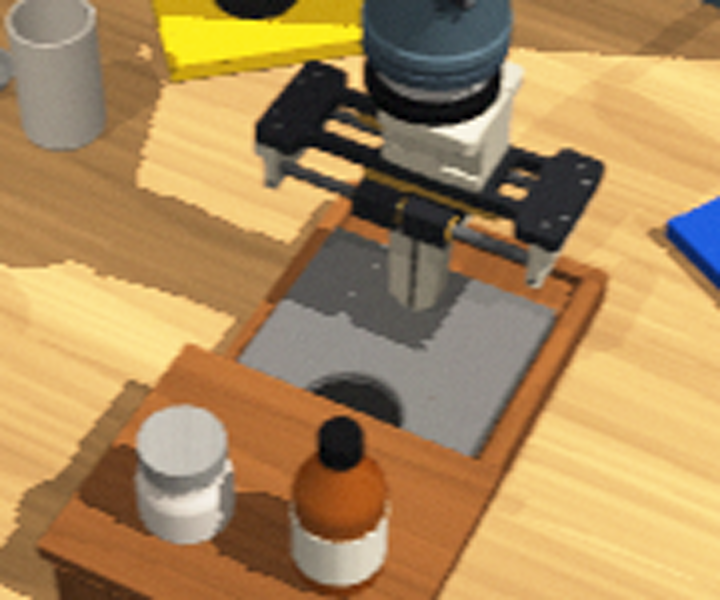

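The board follows the fingers without slipping, and the dark well is emerging at crop (360,400). About 36 mm remain.

```bash
python3 -m handwheel '0 0 -3 0 0 0; 0 0 -3 0 0 0; 0 0 -3 0 0 0;0 0 -3 0 0 0;0 0 -3 0 0 0;0 0 -3 0 0 0;0 0 -3 0 0 0;0 0 -3 0 0 0;0 0 -2 0 0 0;0 0 -2 0 0 0'
```

```text
clock: 11.9
tcp_pos: [0.4678, -0.0428, 0.0355]
tcp_rot: [[0.017, 0.013, 1.0], [-1.0, -0.004, 0.017], [0.004, -1.0, 0.013]]
force: [6.0, 0.4, 15.3]
gripper_width: 0.003
```

```bash
python3 -m handwheel '0 0 -1.5 0 0 0; 0 0 -1.5 0 0 0; 0 0 -1 0 0 0'
python3 - <<'E'
from h import *
from workcell import viewer
f=viewer.grab_frame("scene")
cv2.imwrite("pics/drag4.png",cv2.resize(f["img"][140:290,190:370,::-1],None,fx=4,fy=4,interpolation=cv2.INTER_CUBIC))
E
```

```text
clock: 12.28
tcp_pos: [0.4639, -0.0429, 0.0355]
tcp_rot: [[0.017, 0.013, 1.0], [-1.0, -0.004, 0.017], [0.004, -1.0, 0.013]]
force: [5.5, 0.7, 15.3]
gripper_width: 0.004
```

View pics/drag4.png

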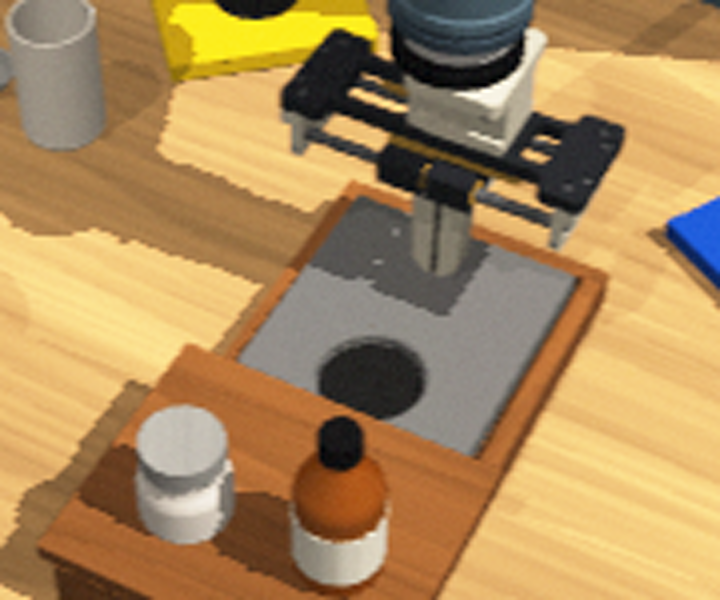

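The well is fully visible at crop (372,378). A few mm remain, so I creep until the pull force jumps.

```bash
python3 -m handwheel '0 0 -1 0 0 0; 0 0 -1 0 0 0; 0 0 -1 0 0 0'; python3 -m handwheel '0 0 -1 0 0 0; 0 0 -1 0 0 0';python3 -m handwheel '0 0 -1 0 0 0; 0 0 -1 0 0 0'
```

```text
clock: 12.7
tcp_pos: [0.4609, -0.043, 0.0354]
tcp_rot: [[0.017, 0.013, 1.0], [-1.0, -0.004, 0.017], [0.004, -1.0, 0.013]]
force: [7.2, -0.3, 15.0]
gripper_width: 0.005
clock: 12.95
tcp_pos: [0.4589, -0.0431, 0.0355]
tcp_rot: [[0.017, 0.013, 1.0], [-1.0, -0.004, 0.017], [0.004, -1.0, 0.013]]
force: [5.4, 0.6, 15.6]
gripper_width: 0.003
clock: 13.2
tcp_pos: [0.4573, -0.0431, 0.0355]
tcp_rot: [[0.017, 0.014, 1.0], [-1.0, -0.004, 0.017], [0.004, -1.0, 0.014]]
force: [8.4, 1.5, 12.1]
gripper_width: 0.006
```

Contact is likely: the pull force is rising and the tool's advance is lagging. One more small step to confirm.

```bash
python3 -m handwheel '0 0.4 -1 0 0 0; 0 0 -0.5 0 0 0;0 0 0 0 0 0'
python3 - <<'E'
from h import *
from workcell import viewer
f=viewer.grab_frame("scene");g=viewer.grab_frame("top")
cv2.imwrite("pics/drag5.png",cv2.resize(f["img"][165:265,235:355,::-1],None,fx=6,fy=6,interpolation=cv2.INTER_CUBIC))
cv2.imwrite("pics/drag5t.png",cv2.resize(g["img"][140:240,205:325,::-1],None,fx=6,fy=6,interpolation=cv2.INTER_CUBIC))
E
```

```text
clock: 13.58
tcp_pos: [0.4572, -0.0432, 0.0355]
tcp_rot: [[0.016, 0.016, 1.0], [-1.0, -0.004, 0.016], [0.004, -1.0, 0.016]]
force: [10.3, 2.3, 13.8]
gripper_width: 0.007
```

View pics/drag5.png

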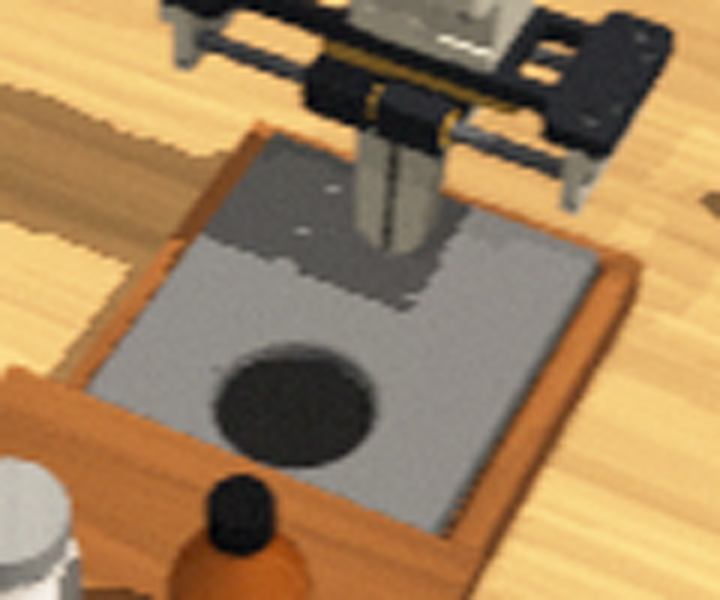

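The board's front edge is against the stop bar with no gap. The tool halts at x=0.457 while the pull rises to 10 N. Now I lift straight up and measure the well and cup.

```bash
python3 -m handwheel '0 -1.5 0 0 0 0; 0 -3 0 0 0 0; 0 -10 0 0 0 0; 0 -20 0 0 0 0; 0 -30 0 0 0 0; 0 -30 0 0 0 0; 30 -30 0 0 0 0; 40 0 0 0 0 0; 40 0 0 0 0 0; 40 0 0 0 0 0' -1
python3 - <<'E'
from h import *
from workcell import viewer,spotter
f=viewer.grab_frame("scene");g=viewer.grab_frame("top")
for q in("well","board_front","stop","tumbler_center"):
    for p in(f,g): print(q,[(np.round(d["at"],1),round(d["conf"],2)) for d in spotter.place_of(p,q)])
cv2.imwrite("pics/w_s.png",cv2.resize(f["img"][165:265,235:355,::-1],None,fx=6,fy=6,interpolation=cv2.INTER_CUBIC))
cv2.imwrite("pics/w_t.png",cv2.resize(g["img"][145:245,205:325,::-1],None,fx=6,fy=6,interpolation=cv2.INTER_CUBIC))
E
```

```text
clock: 14.92
tcp_pos: [0.4513, -0.1922, 0.1568]
tcp_rot: [[0.018, -0.0, 1.0], [-1.0, 0.0, 0.018], [-0.0, -1.0, -0.0]]
force: [-0.2, -0.0, -0.5]
gripper_width: 0.988
well [(array([396.2, 206.7]), 0.91), (array([283.6, 236.6]), 0.8), (array([253.2, 142.8]), 0.65)]
well [(array([197.1, 259.5]), 0.82), (array([259.2, 186.3]), 0.76), (array([264.1, 193.1]), 0.69), (array([264.9, 227.5]), 0.52)]
board_front [(array([245.7, 111.6]), 0.74), (array([433.1, 187.7]), 0.72), (array([306.5, 196. ]), 0.56)]
board_front [(array([372.6, 317.6]), 0.91), (array([259.1, 228. ]), 0.9), (array([170. , 296.1]), 0.71)]
stop [(array([310.1, 201.1]), 0.67)]
stop [(array([263.7, 224.4]), 0.61)]
tumbler_center [(array([207.8, 160.7]), 0.57)]
tumbler_center [(array([362.5, 222.9]), 0.65), (array([261.3, 171.3]), 0.65)]
```

View pics/w_s.png

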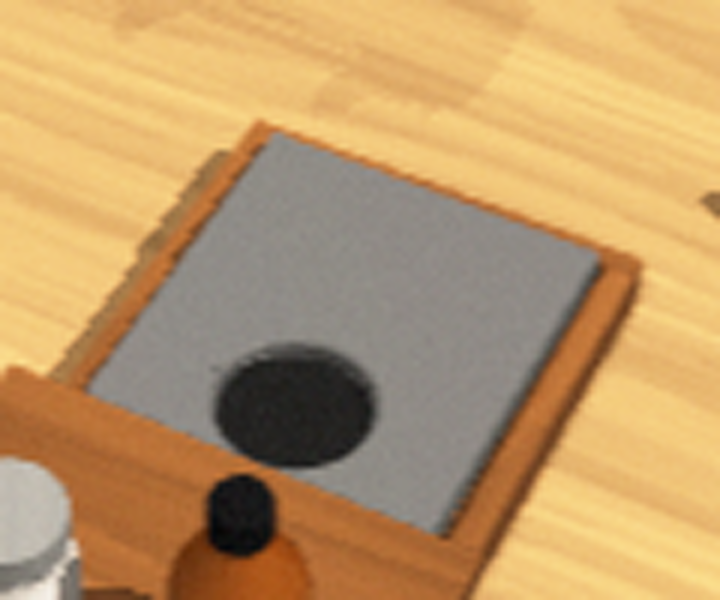

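View pics/w_t.png

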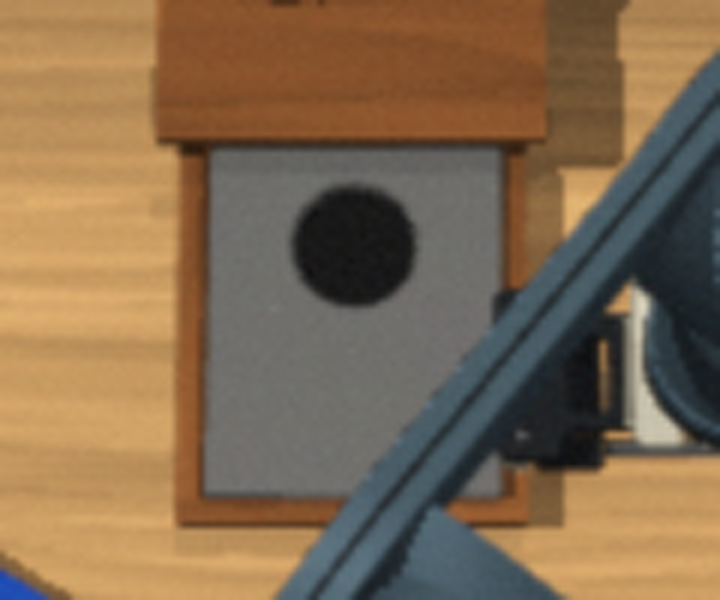

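```bash
cat > well.py <<'E'
from h import *
from workcell import viewer
f=viewer.grab_frame("scene");g=viewer.grab_frame("top")
c=[]
for p,(x0,x1,y0,y1) in((f,(265,302,218,246)),(g,(248,280,172,200))):
    m=(p["img"][y0:y1,x0:x1].max(2)<70).astype(np.uint8)
    n,l,s,ce=cv2.connectedComponentsWithStats(m);k=1+np.argmax(s[1:,4])
    cn,_=cv2.findContours((l==k).astype(np.uint8),cv2.RETR_EXTERNAL,cv2.CHAIN_APPROX_NONE)
    e=cv2.fitEllipse(max(cn,key=len)); print(s[k],e); c.append((ce[k][0]+x0,ce[k][1]+y0))
print(c,tri([f,g],c))
for z in(.0225,.0275):print(z,[onz(p,q,z)[:2] for p,q in zip((f,g),c)])
W=np.array
print("by fit", .6035-.05, -.0375-.05*.0169)
E
python3 well.py
```

```text
[  6   5  26  20 401] ((18.774213790893555, 14.876465797424316), (18.451295852661133, 25.545574188232422), 86.74691772460938)
[  6   4  20  20 328] ((15.500114440917969, 13.548482894897461), (19.38865089416504, 19.70764923095703), 107.19036102294922)
[(np.float64(283.76059850374065), np.float64(232.86783042394015)), (np.float64(263.5), np.float64(185.5518292682927))] (array([ 0.5546, -0.0385,  0.028 ]), [array([-0.0756, -0.0096]), array([-0.0541,  0.0209])])
0.0225 [array([ 0.5504, -0.0403]), array([ 0.5559, -0.0385])]
0.0275 [array([ 0.5542, -0.0385]), array([ 0.5548, -0.0387])]
by fit 0.5535 -0.038345
```

The well triangulates to (0.5546, -0.0385, 0.028), which agrees with the dock fit and with the press height less 8 mm. Next I move over the cup, with the jaws turned away from the spoon beside it.

```bash
python3 -m handwheel '28 0 -3 0 0 0; 30 0 -3 0 0 0; 30 0 -3 0 0 0; 30 0 -3 0 0 0; 30 0 -4 0 0 0; 0 0 0 0 -10 0; 0 0 0 0 -10 0; 0 0 0 0 -10 0; 0 0 0 0 -10 0; 0 0 0 0 -10 0'; python3 -m handwheel '0 0 0 0 -10 0; 0 0 0 0 0 0'
python3 - <<'E'
from h import *
from workcell import viewer,status
s=status.get_state();print(s["joint_pos"],s["tcp_pos"],s["tcp_rot"].T@(np.array([.438,-.341,.055])-s["tcp_pos"]))
f=viewer.grab_frame("scene");g=viewer.grab_frame("top")
cv2.imwrite("pics/g_s.png",cv2.resize(f["img"][60:200,130:290,::-1],None,fx=4,fy=4,interpolation=cv2.INTER_CUBIC))
E
```

```text
clock: 16.77
tcp_pos: [0.4385, -0.3392, 0.1565]
tcp_rot: [[0.781, -0.0, 0.624], [-0.624, 0.0, 0.781], [-0.0, -1.0, 0.0]]
force: [0.6, -0.0, 1.0]
gripper_width: 0.998
clock: 17.02
tcp_pos: [0.4385, -0.3392, 0.1565]
tcp_rot: [[0.874, -0.0, 0.486], [-0.486, 0.0, 0.874], [-0.0, -1.0, 0.0]]
force: [-0.3, 0.2, 0.3]
gripper_width: 0.996
[-0.8596  0.3156  1.6151  0.      1.2111 -0.3525] [ 0.4385 -0.3392  0.1565] [ 0.0004  0.1015 -0.0018]
```

View pics/g_s.png

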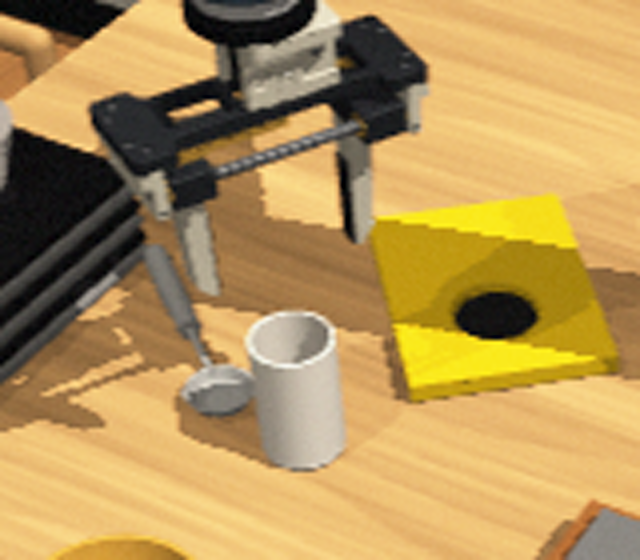

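Run:
```python
from h import *
from workcell import viewer
f=viewer.grab_frame("scene");g=viewer.grab_frame("top")
x=np.array([.874,-.486]);z=np.array([.486,.874]);c=np.array([.438,-.341])
im=f["img"][:,:,::-1].copy();im=cv2.resize(im[60:200,130:290],None,fx=4,fy=4,interpolation=cv2.INTER_CUBIC)
for h,col in((.055,(0,0,255)),(0,(255,0,0))):
  for s in(1,-1):
    q=[c+s*x*a+z*b for a,b in((.046,.0075),(.064,.0075),(.064,-.0075),(.046,-.0075))]
    pts=np.array([(proj(f,(*p,h))-[130,60])*4 for p in q]).round().astype(int);cv2.polylines(im,[pts],True,col,2)
cv2.imwrite("pics/g_chk.png",im)
```

```text
(no output)
```

View pics/g_chk.png

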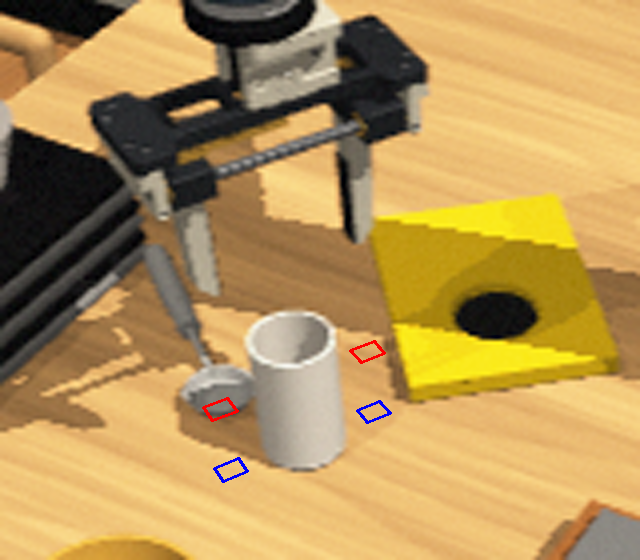

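The overlay shows the finger footprints at table level (blue, 231,470 and 374,411) clear of the spoon (218,390) and the yellow board. The jaws stop 55 mm up. I descend and grip.

```bash
python3 -m handwheel '0 15 -1 0 0 0; 0 20 -1 0 0 0; 0 20 0 0 0 0; 0 20 0 0 0 0; 0 16 0 0 0 0; 0 10 0 0 0 0; 0 0 0 0 0 0'; python3 -m handwheel '0 0 0 0 0 0; 0 0 0 0 0 0; 0 0 0 0 0 0; 0 0 0 0 0 0;0 0 0 0 0 0; 0 0 0 0 0 0;0 0 0 0 0 0; 0 0 0 0 0 0' 1 10
```

```text
clock: 18.1
tcp_pos: [0.4371, -0.3409, 0.0547]
tcp_rot: [[0.875, -0.001, 0.485], [-0.485, 0.001, 0.875], [-0.002, -1.0, 0.001]]
force: [-0.7, -0.5, 0.6]
gripper_width: 0.995
clock: 19.1
tcp_pos: [0.4377, -0.3415, 0.0558]
tcp_rot: [[0.875, 0.0, 0.485], [-0.485, -0.001, 0.875], [0.001, -1.0, -0.0]]
force: [0.9, -0.2, 3.7]
gripper_width: 0.634
```

```bash
python3 -m handwheel '0 -3 0 0 0 0; 0 -10 0 0 0 0; 0 -15 0 0 0 0; 0 -15 0 0 0 0; 0 -15 0 0 0 0; 0 -15 0 0 0 0; 0 -7 0 0 0 0; 0 0 0 0 0 0'
python3 - <<'E'
from h import *
from workcell import viewer,status
s=status.get_state();R=s["tcp_rot"];print(s["joint_pos"],s["tcp_pos"],s["force"],s["gripper_width"],R.T@(np.array([.5546,-.0385,s["tcp_pos"][2]])-s["tcp_pos"]))
f=viewer.grab_frame("scene");g=viewer.grab_frame("top")
cv2.imwrite("pics/l_s.png",cv2.resize(f["img"][60:200,130:290,::-1],None,fx=4,fy=4,interpolation=cv2.INTER_CUBIC))
E
```

```text
clock: 20.1
tcp_pos: [0.4377, -0.3415, 0.1362]
tcp_rot: [[0.875, 0.001, 0.485], [-0.485, -0.001, 0.875], [0.001, -1.0, -0.0]]
force: [-0.6, 0.2, -0.0]
gripper_width: 0.634
[-0.8636  0.3354  1.6407 -0.      1.1643 -0.3576] [ 0.4377 -0.3415  0.1362] [-0.6412  0.1886 -0.0123] 0.633988579886535 [-0.0446 -0.0002  0.3217]
```

View pics/l_s.png

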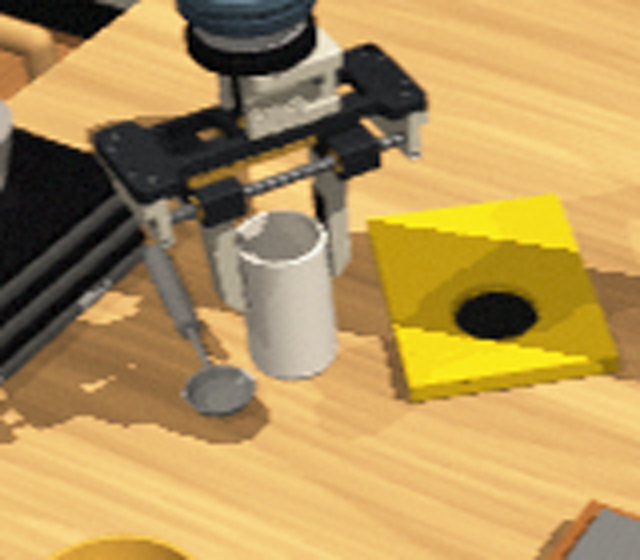

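The cup is held upright, and the spoon and yellow board have not moved. Now I carry the cup over to the well.

```bash
python3 -m handwheel '-2 0 12 0 0 0; -3 0 25 0 0 0; -5 0 35 0 0 0; -5 0 35 0 0 0; -5 0 38 0 0 0; -5 0 38 0 0 0; -5 0 38 0 0 0; -5 0 38 0 0 0; -5 0 33 0 0 0; -4 0 20 0 0 0'; python3 -m handwheel '-1 0 9.5 0 0 0; 0 0 0 0 10 0; 0 0 0 0 10 0; 0 0 0 0 10 0; 0 0 0 0 10 0; 0 0 0 0 10 0; 0 0 0 0 10 0; 0 0 0 0 0 0; 0 0 0 0 0 0'
```

```text
clock: 21.45
tcp_pos: [0.55, -0.0445, 0.135]
tcp_rot: [[0.875, -0.001, 0.483], [-0.483, 0.001, 0.875], [-0.001, -1.0, 0.0]]
force: [-0.3, 0.8, -0.6]
gripper_width: 0.634
clock: 22.58
tcp_pos: [0.5538, -0.0384, 0.1354]
tcp_rot: [[0.021, -0.0, 1.0], [-1.0, 0.0, 0.021], [-0.0, -1.0, -0.0]]
force: [-0.9, 0.1, -0.7]
gripper_width: 0.633
```

```bash
cat > cup.py <<'E'
from h import *
from workcell import viewer,status,spotter
import sys
s=status.get_state();R=s["tcp_rot"];t=s["tcp_pos"];print(t,s["force"],s["gripper_width"],s["clock"])
f=viewer.grab_frame("scene");g=viewer.grab_frame("top")
for p in(f,g):print([(np.round(d["at"],1),round(d["conf"],2)) for d in spotter.place_of(p,"tumbler_center")])
tag=sys.argv[1]
im=cv2.resize(f["img"][140:260,210:370,::-1],None,fx=5,fy=5,interpolation=cv2.INTER_CUBIC);cv2.imwrite(f"pics/c_s{tag}.png",im)
im=cv2.resize(g["img"][120:240,190:350,::-1],None,fx=5,fy=5,interpolation=cv2.INTER_CUBIC);cv2.imwrite(f"pics/c_t{tag}.png",im)
E
python3 cup.py 1
```

```text
[ 0.5538 -0.0384  0.1354] [-0.8683  0.0904 -0.6715] 0.6334571392631463 22.575
[(array([286. , 208.4]), 0.66)]
[(array([261.4, 175.8]), 0.41)]
```

View pics/c_s1.png

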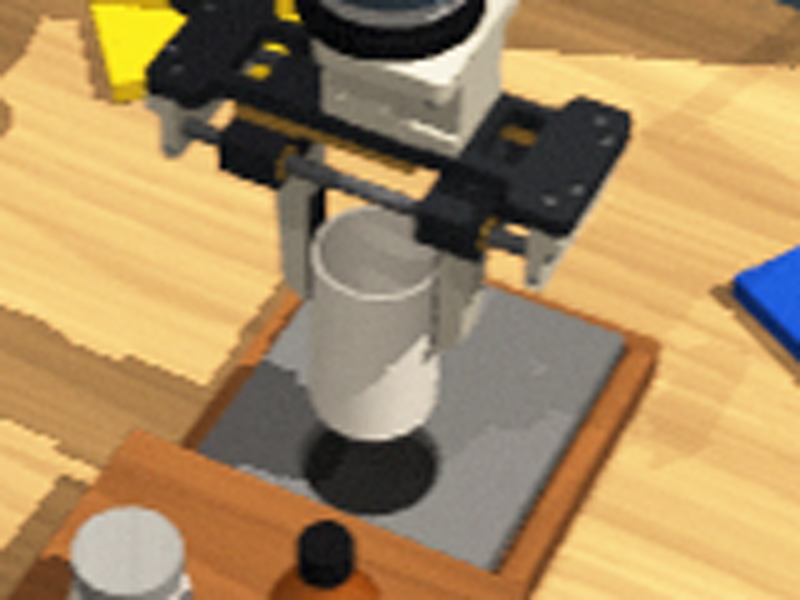

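View pics/c_t1.png

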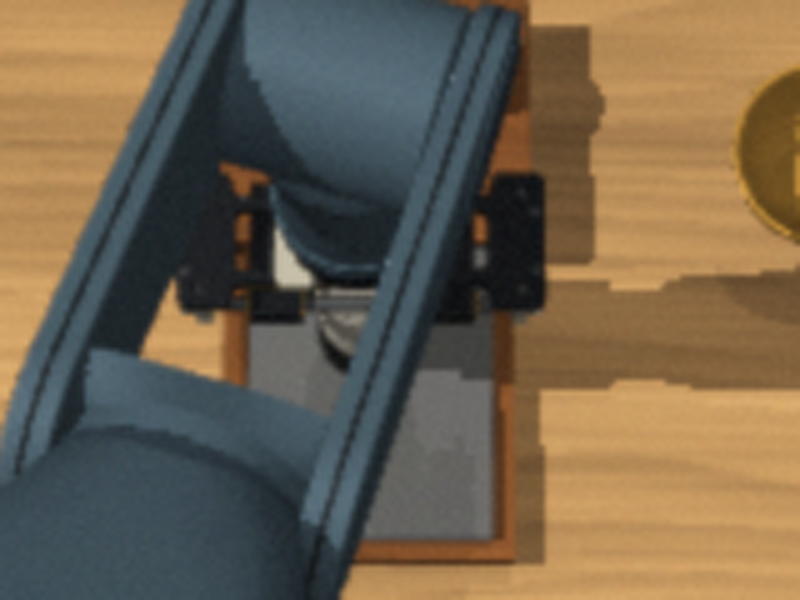

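```bash
cat > ov.py <<'E'
from h import *
from workcell import viewer,status
import sys
x,y,z=[float(v) for v in sys.argv[2:5]]
f=viewer.grab_frame("scene")
r=(250,165,320,255);k=7
im=cv2.resize(f["img"][r[1]:r[3],r[0]:r[2],::-1],None,fx=k,fy=k,interpolation=cv2.INTER_CUBIC)
th=np.linspace(0,2*np.pi,80)
for h,rr,X,Y,col in((z,.029,x,y,(0,0,255)),(z+.095,.029,x,y,(0,0,255)),(.0355,.032,.5546,-.0385,(0,255,0)),(.0275,.032,.5546,-.0385,(255,255,0))):
    p=np.array([(proj(f,(X+rr*np.cos(t),Y+rr*np.sin(t),h))+.5-[r[0],r[1]])*k for t in th]).round().astype(int)
    cv2.polylines(im,[p],True,col,1)
cv2.imwrite(f"pics/ov{sys.argv[1]}.png",im)
E
python3 ov.py 1 .5538 -.0384 .0796
```

```text
(no output)
```

View pics/ov1.png

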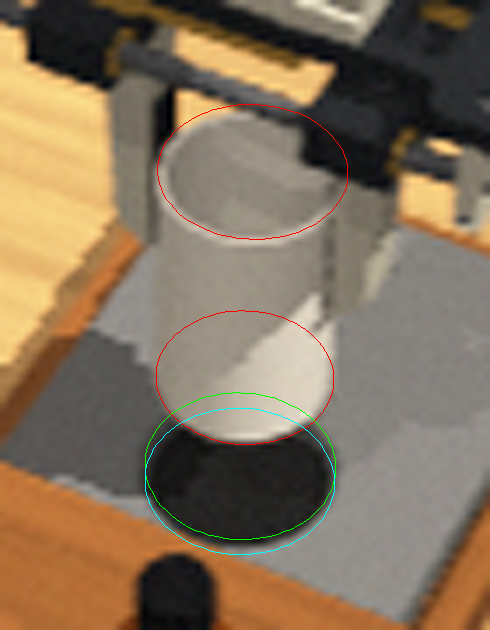

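The predicted cup outline (foot ellipse around 245,377) and well ellipses (240,470) match the picture to within about 1 px. Now I lower it.

```bash
python3 -m handwheel '0 8 1 0 0 0; 0 12 0 0 0 0; 0 10 0 0 0 0; 0 6 0 0 0 0; 0 3 0 0 0 0; 0 2 0 0 0 0; 0 0 0 0 0 0'; python3 ov.py 2 .5546 -.0385 .0385
```

```text
clock: 23.7
tcp_pos: [0.5551, -0.0383, 0.0947]
tcp_rot: [[0.017, 0.0, 1.0], [-1.0, -0.0, 0.017], [0.0, -1.0, 0.0]]
force: [-0.0, 0.0, 0.1]
gripper_width: 0.638
```

View pics/ov2.png

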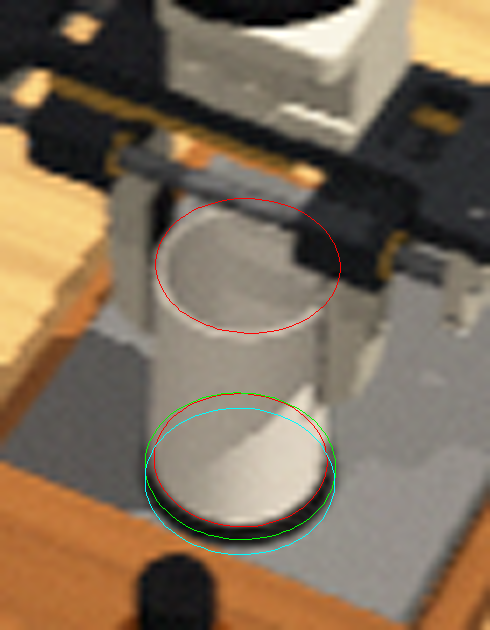

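The cup foot sits centred within the well ring at (240,460), about 3 mm above the board's top. I continue slowly.

```bash
python3 -m handwheel '0 2 0 0 0 0; 0 2 0 0 0 0; 0 1 0 0 0 0;0 0 0 0 0 0'; python3 -m handwheel '0 2 0 0 0 0; 0 1 0 0 0 0; 0 0 0 0 0 0'; python3 -m handwheel '0 1 0 0 0 0; 0 1 0 0 0 0; 0 0 0 0 0 0'
```

```text
clock: 24.25
tcp_pos: [0.5548, -0.0382, 0.0894]
tcp_rot: [[0.018, -0.0, 1.0], [-1.0, 0.0, 0.018], [-0.0, -1.0, -0.0]]
force: [0.5, 0.2, -0.7]
gripper_width: 0.636
clock: 24.62
tcp_pos: [0.5549, -0.0382, 0.0864]
tcp_rot: [[0.018, -0.0, 1.0], [-1.0, 0.0, 0.018], [-0.0, -1.0, -0.0]]
force: [0.2, 0.5, 0.0]
gripper_width: 0.633
clock: 25.0
tcp_pos: [0.5549, -0.0383, 0.0844]
tcp_rot: [[0.017, -0.0, 1.0], [-1.0, 0.0, 0.017], [-0.0, -1.0, -0.0]]
force: [0.2, -1.0, -0.3]
gripper_width: 0.634
```

Foot at about z=0.0286, with contact expected at 0.0275. No snag so far, so the cup has entered the well.

```bash
python3 -m handwheel '0 0.7 0 0 0 0; 0 0 0 0 0 0'; python3 -m handwheel '0 0.7 0 0 0 0; 0 0 0 0 0 0'; python3 ov.py 3 .5549 -.0383 .0275
```

```text
clock: 25.25
tcp_pos: [0.5549, -0.0382, 0.0838]
tcp_rot: [[0.018, -0.0, 1.0], [-1.0, 0.0, 0.018], [-0.0, -1.0, -0.0]]
force: [0.0, -0.4, -0.7]
gripper_width: 0.635
clock: 25.5
tcp_pos: [0.555, -0.0383, 0.0832]
tcp_rot: [[0.018, 0.0, 1.0], [-1.0, 0.0, 0.018], [-0.0, -1.0, 0.0]]
force: [0.3, 0.0, -1.2]
gripper_width: 0.638
```

View pics/ov3.png

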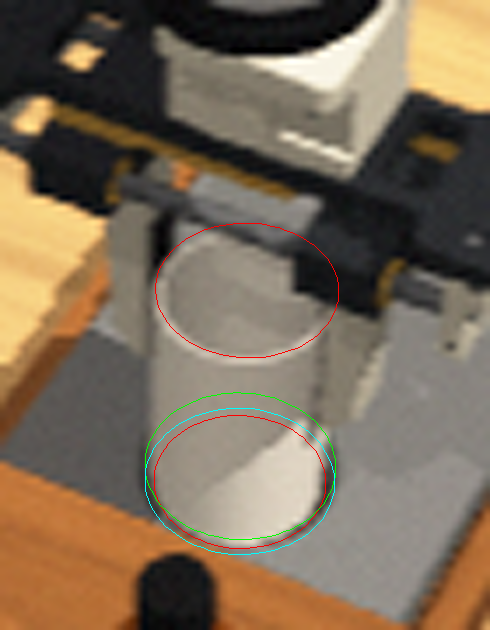

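The foot is in the well, within 1 mm of the floor. I feel for contact.

```bash
python3 -m handwheel '0 0.6 0 0 0 0; 0 0 0 0 0 0'; python3 -m handwheel '0 0.6 0 0 0 0; 0 0 0 0 0 0'
```

```text
clock: 25.8
tcp_pos: [0.5552, -0.0383, 0.0831]
tcp_rot: [[0.018, 0.001, 1.0], [-1.0, -0.0, 0.018], [0.0, -1.0, 0.001]]
force: [-1.0, 1.0, 4.5]
gripper_width: 0.631
clock: 26.05
tcp_pos: [0.5552, -0.0385, 0.0828]
tcp_rot: [[0.018, 0.001, 1.0], [-1.0, -0.001, 0.018], [0.001, -1.0, 0.001]]
force: [-2.4, 0.5, 7.8]
gripper_width: 0.635
```

Seated: 8 N upward at the expected height. I ease off the press, then open.

```bash
python3 -m handwheel '0 -0.8 0 0 0 0; 0 0 0 0 0 0'; python3 -m handwheel '0 0 0 0 0 0; 0 0 0 0 0 0; 0 0 0 0 0 0; 0 0 0 0 0 0; 0 0 0 0 0 0; 0 0 0 0 0 0; 0 0 0 0 0 0' -1; python3 ov.py 4 .5552 -.0385 .0275
```

```text
clock: 26.3
tcp_pos: [0.5551, -0.0384, 0.0829]
tcp_rot: [[0.018, 0.0, 1.0], [-1.0, -0.0, 0.018], [0.0, -1.0, 0.0]]
force: [-0.5, 0.2, 3.0]
gripper_width: 0.632
clock: 27.18
tcp_pos: [0.5549, -0.0383, 0.0828]
tcp_rot: [[0.017, -0.0, 1.0], [-1.0, 0.0, 0.017], [-0.0, -1.0, -0.0]]
force: [0.1, -0.0, -0.1]
gripper_width: 1.0
```

View pics/ov4.png

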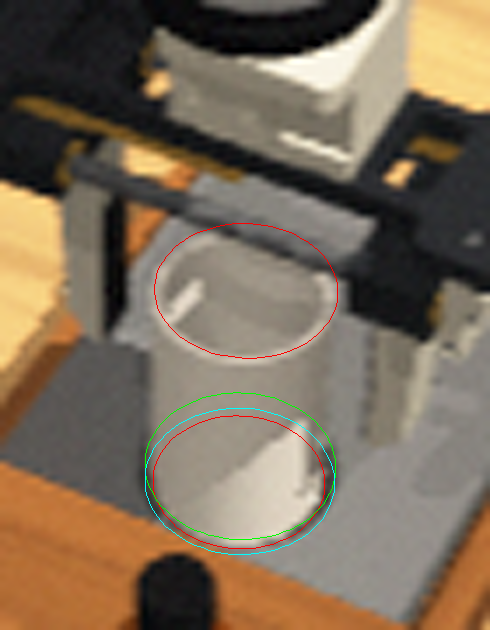

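The cup is free and upright in the well. I retreat straight up, then away toward the robot.

```bash
python3 -m handwheel '0 -5 0 0 0 0; 0 -12 0 0 0 0; 0 -20 0 0 0 0; 0 -25 0 0 0 0; 0 -25 0 0 0 0; 0 -25 0 0 0 0; 20 -10 -20 0 0 0; 40 0 -30 0 0 0; 40 0 -30 0 0 0; 40 0 -30 0 0 0'; python3 -m handwheel '40 0 -20 0 0 0; 40 0 -10 0 0 0; 30 0 0 0 0 0; 0 0 0 0 0 0; 0 0 0 0 0 0'; python3 ov.py 5 .5552 -.0385 .0275; python3 cup.py 5
python3 - <<'E'
from workcell import viewer
import cv2
for n in("scene","top"): cv2.imwrite(f"pics/end_{n}.png",viewer.grab_frame(n)["img"][:,:,::-1])
E
```

```text
clock: 28.48
tcp_pos: [0.4467, -0.1813, 0.2059]
tcp_rot: [[0.018, 0.001, 1.0], [-1.0, -0.001, 0.018], [0.001, -1.0, 0.001]]
force: [0.2, -1.7, 0.9]
gripper_width: 0.999
clock: 29.1
tcp_pos: [0.4193, -0.29, 0.2051]
tcp_rot: [[0.017, 0.0, 1.0], [-1.0, 0.0, 0.017], [-0.0, -1.0, 0.0]]
force: [-0.4, 0.2, -0.7]
gripper_width: 1.0
[ 0.4194 -0.2896  0.2051] [ 0.7034 -0.1983  0.2529] 1.002216082073823 29.15
[(array([285.9, 221.4]), 0.96), (array([311.1, 205.1]), 0.61)]
[(array([264.5, 180.1]), 0.63)]
```

View pics/ov5.png

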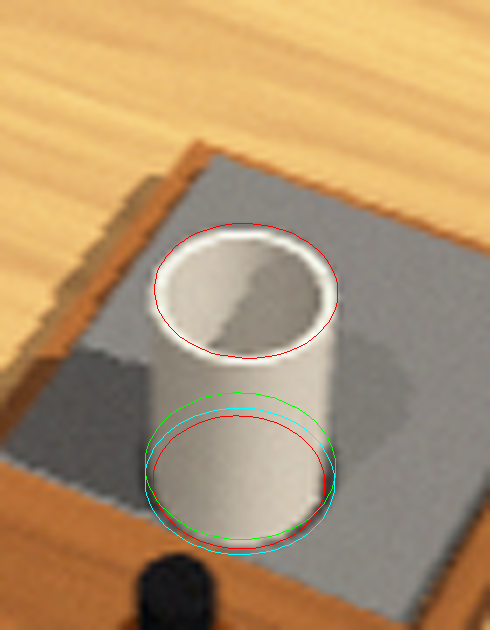

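View pics/c_t5.png

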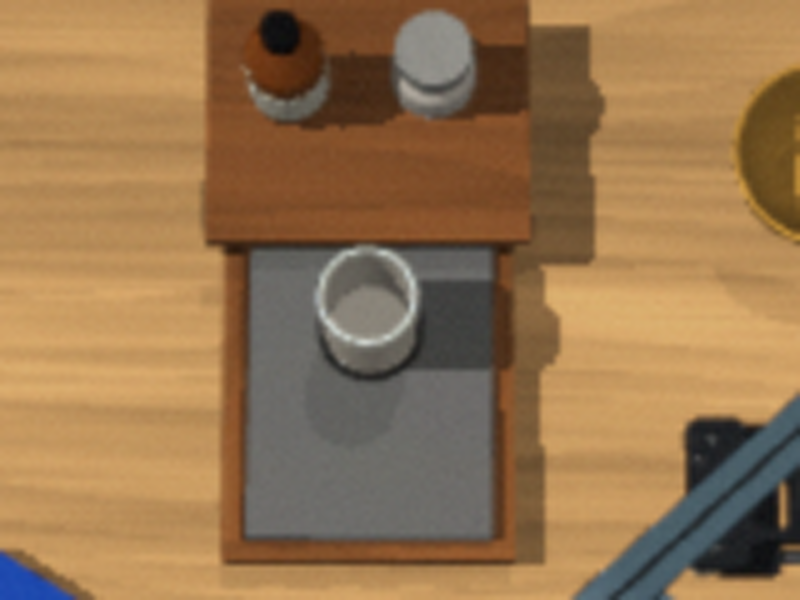

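View pics/end_scene.png

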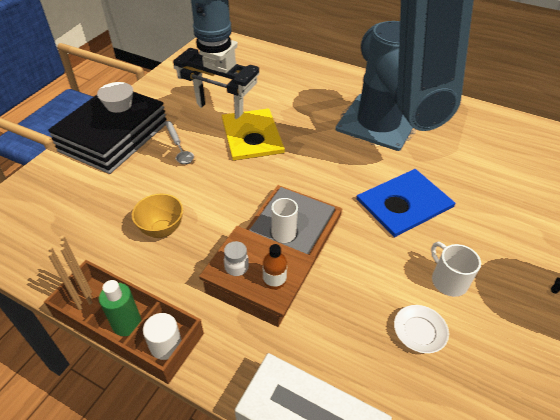

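The cup stands upright in the well at scene (285,220). The board lies flush with the stop, the other tableware is where it was, and the arm is clear. Handing in.

```bash
python3 -c "
from workcell import ctrl;print(ctrl.finish_job())"
```

```text
the job is handed in; nothing more can be done
None
```

The grey board is out against its stop and the plain cup stands upright in the round well, released. I handed in at about 29 s of the 64 s allowed.

- **Drag:** I pressed with closed fingertips and drew the board out about 105 mm. The press read 12–16 N for most of the pull. It dipped to 7 N early on, was corrected, and never read above 19 N. At the end the tool stalled and the pull rose to 10 N, which I took as the stop. The pictures show no gap at the front.
- **Cup:** I gripped it with 10 N, lowered it until it pressed back with about 8 N at the expected height, eased off and let go.
- **Last checks:** With the arm clear, both views show the cup upright inside the well. In the last pictures the spoon, bowl, mug, dish, sauce bottle and jar look unmoved.
- **Disagreements:** My first camera fit put the board's top about 8 mm lower than the press found it (35.5 mm). Triangulating the well later agreed with the press height. The well's position differed from the shelf fit by about 1 mm, within the calibration error.

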